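# Open the chiller's filler

## Task

The camera's chiller is to be topped up: swing the dust cover on its sloping panel about a quarter turn aside, clear of the filler, then unscrew the black filler cap and lift it off. Set the cap down, without dropping it, right way up (open side down) and flat on the free part of the steel tray's floor. Leave the cover aside, the funnel standing where it is in the tray, and everything else on the bench in its place.

Things in the scene. Friction and masses are not known exactly. Their poses are not given: they have to be found in the camera images.
- filler: Filler on the panel of a fixed cream bench chiller (260 wide, 270 deep, 195 high). Panel slopes 30 deg from level, facing the robot within 17 deg of -x. Origin: neck centre on the panel; z out along the neck (30 deg off vertical), x up the slope, y across. Flange 68 across to z=6, threaded neck 36 across to z=34. Panel spans x -85..85, y -95..165; level roof above it, upright front (110 high) below
- cover (a joint): Dust cover turning on one pin, parallel to the panel: rad, 0 = over the cap, grows counter-clockwise seen from outside (knob goes up the slope, +x of filler), stop at 1.9; starts at 0 to 0.3. Friction 0.12 N m holds it where it is left. Aluminium disc 76 across, z 47..53 of filler (5 over the cap), on an arm 22 wide
- cover_knob (a point): Black finger knob on the middle of the cover's disc, 18 across, 33 high (z 53..86 of filler), axis along filler z. Point: on its axis at z=72 of filler, 80 from the pin axis
- cover_pin (a point): Cover's pin, on a steel post on the panel at x=0, y=80 of filler; point on the pin axis at z=56 of filler; hub 22 across, screw head up to z=60
- cap_center (a point): Black round ribbed filler cap, 60 across, 36 high, open below, 50 to 100 g. Point: on its axis half-way up; z out of its closed top. Starts screwed home: coaxial with the neck, centre at z=24 of filler. Turns counter-clockwise (seen on its top) to open, rising 24 mm a turn; free after about 225 deg, then lifts straight off. Little drag; stays in the thread where it is left
- tray: Flat rectangular steel tray 240 by 160, 20 high, floor and walls 3 thick, fixed, left or right of the chiller. Origin: centre of its underside; x along its 240 side, the funnel standing at +x, the free part at -x; z up. Outside the work area, beside the robot's base, stand a fixed microscope (left, 560 high) and a monitor (right, 390 high)
- funnel_center (a point): White funnel standing mouth down on the tray floor, loose: 90 across at the mouth, narrowing to 20 at 50 up, spout up to 100. Point: on its axis half-way up (50)
- joystick_center (a point): Stage joystick box, 170 by 120, 34 high, stick to 90; loose, opposite side from the tray. Point: on the box's middle, 20 up; x along the 170 side
- bottle_center (a point): White plastic bottle, 72 across, 192 high, standing loose beside the chiller's back. Point: on its axis, 96 up
- press_center (a point): Specimen levelling press: round foot 96 across, C frame, 190 high, loose, on the other side of the chiller's back. Point: on its plunger axis, 90 up; frame upright at +x 48
- canister_center (a point): Round objective canister, 51 across, 72 high, standing loose in front of the chiller. Point: on its axis, 36 up
- mouse_center (a point): Black computer mouse, 105 by 60, 30 high, loose, in front of the chiller. Point: its middle, 15 up; x along its length
Not all that is in view belongs to the job. Leave any pink look-alike of the part that bears cap_center alone. What is shaped like the part that bears funnel_center but yellow is not meant.

How it is judged:
By the outcome, as a careful person would: the job done as asked, in the order asked, and still so for the second after the job is handed in, with the robot touching nothing.
It also fails if it takes over 70 s, if anything falls off the work surface, if the arm or the gripper's body presses on something with over 40 N, if the wrist force passes 120 N, or if a joint passes its speed limit or range.

## Robot

A 6-joint arm with a two-finger parallel gripper is mounted at the origin on the work surface. World frame = base frame: x ahead of the robot, y to its left, z up, the work surface at z = 0. Lengths are in m, angles in rad, forces in N, time in s.
With the tool pointing down it reaches from about 0.375 to 0.925 m from the base axis. Payload 5.7 kg.
Tool frame: the origin (TCP) lies midway between the tips of the shut fingers; the grasp point (between the pads) lies 19 mm behind it; z points along the fingers, x is the direction in which the jaws open and shut, and the axes are right-handed (so a half turn about z gives the same grasp; the last joint's range is limited). The gripper opens to 88 mm and grips with 3 to 60 N. Pads are 20 mm wide; open, the fingers measure 115 mm over their backs; the gripper's body (75 mm by 178 mm) begins 61 mm behind the grasp point.
Start: joints at [-1.317, 0.359, 1.51, -0, 1.272, -0.115], TCP at [0.216, -0.56, 0.223] pointing down, gripper open.
Joint ranges: [-2.97, 2.97], [-1.01, 2.36], [0.21, 2.38], [-0.96, 4.11], [0.2, 2.71], [-2.98, 2.98]. Speed limits (rad/s): [2.39, 2.39, 3.14, 3.14, 3.14, 3.14].

## Interface

Orientations are given as a unit quaternion [x, y, z, w].
In Python, from bench import move_ptp, servo_line, goto_joints, move_gripper, sleep, inverse_kinematics, capture, PlanningError, close_job, spot_in, silhouettes, current_clock, current_joint_pos, current_qvel, current_joint_torque, current_position, current_orientation, current_force, current_torque, current_finger_gap gives the robot as it stands. Calls block until the motion is done:
- move_ptp(position, orientation): joint-space move of the TCP to a pose.
- servo_line(position, orientation=None, rate=0.15, contact_N=None): straight line of the TCP; orientation=None keeps the orientation; rate is the mean speed in m/s. With contact_N (N) it stops when the force on the tool has changed by that much, and returns True; else False.
- goto_joints(angles): joint-space move.
- move_gripper(opening): finger opening in m; the grip force is fixed at half the most; returns when the fingers have stopped.
- sleep(seconds).
- inverse_kinematics(position, orientation): joint angles nearest the present ones, or None.
- capture(name): name is "scene" or "side" or "wrist"; returns a dict with "image" (420x560x3 uint8, blue, green, red), "range_z" (420x560 float32, m along the optical axis (not along the pixel's ray), 0 where there is no reading), "intrinsics" (3x3 intrinsics, pixels), "R" (3x3) and "t" (3): a world point X has camera coordinates R X + t. Camera axes: x right, y down, z forward; pixel columns grow to the right and rows downward; lengths in m; the calibration is good to about 2 mm. The wrist camera is an equidistant fisheye: a pixel r from the principal point sees the ray r / f radians off the axis. A picture is of the moment at which its call begins.
A pose or a line that the arm cannot do raises PlanningError and nothing moves.
- close_job(): hands the job in, once; it reports no verdict.
Trained networks look in the newest picture that a camera, given by its name, has taken for a name from the list of things; names that differ only in an ending like _2 or _b are one class to them, and where a whole thing is asked for, a point or a joint stands for the part that bears it (a point fixed in the world has none). Each returns a list of dicts, best first, with "conf" (0 to 1); they miss things now and then, are a little off and sometimes report something else, mostly with a low value. They report only what shows in the picture. A call takes as long as a camera call. They do not tell look-alikes from the thing itself.
- spot_in(camera, query): "xy" ([column, row] in pixels, amid what is visible of it).
- silhouettes(camera, query): "region" (420x560 bool, what is visible of it) and "xy" ([column, row] in pixels, amid what is visible of it).
Readings, each from a call of its own:
- current_clock(): time.
- current_joint_pos(): joint angles.
- current_qvel(): joint speeds.
- current_joint_torque(): joint torques, N m.
- current_position(): TCP position.
- current_orientation(): TCP orientation.
- current_force(): force on the tool from outside, world axes, zero at the start.
- current_torque(): the same for the moment, N m.
- current_finger_gap(): finger opening in m.
Only numpy, scipy, OpenCV 4.12 (cv2) and the standard library are available. Lean on these libraries where they do the work, as an engineer would, in place of code of your own. Each camera call takes 0.05 s, during which the arm holds its last target.

## Working session

There is one attempt and no reset: what is moved stays moved. The work goes in short steps, each a Python script; the robot and the scene stay as the last script left them, time stands still between calls to the robot, and variables do not carry over. Pictures are saved under pics/ and viewed, and the job is handed in when it is done.

```bash
ls; mkdir -p pics; python3 - <<'E'
from bench import *
import cv2
for n in ["scene","side","wrist"]:
    c=capture(n); cv2.imwrite(f"pics/{n}0.png",c["image"]); print(n,c["intrinsics"],c["R"],c["t"])
print(current_clock())
E
```

```text
pics
scene [[488.40566257   0.         271.41326658]
 [  0.         488.40566257 208.68424757]
 [  0.           0.           1.        ]] [[-0.06755023  0.9976774   0.00876216]
 [ 0.81637358  0.060319   -0.57436555]
 [-0.57356006 -0.03164533 -0.81855204]] [ 0.02244012 -0.35813491  1.54973614]
side [[475.99857179   0.         285.80352157]
 [  0.         475.99857179 211.8734219 ]
 [  0.           0.           1.        ]] [[-0.73777836 -0.67489003 -0.01437117]
 [-0.4120269   0.46708025 -0.78234895]
 [ 0.534712   -0.57127882 -0.62267455]] [0.39960985 0.3390018  1.06933024]
wrist [[325.1922621    0.         277.57782299]
 [  0.         325.1922621  206.67292744]
 [  0.           0.           1.        ]] [[ 0.359832   -0.9330158  -0.00156337]
 [-0.89060581 -0.34397442  0.29749436]
 [-0.2781047  -0.10565565 -0.95472229]] [-0.59818808 -0.03477958  0.3929099 ]
0.15
```

View pics/scene0.png

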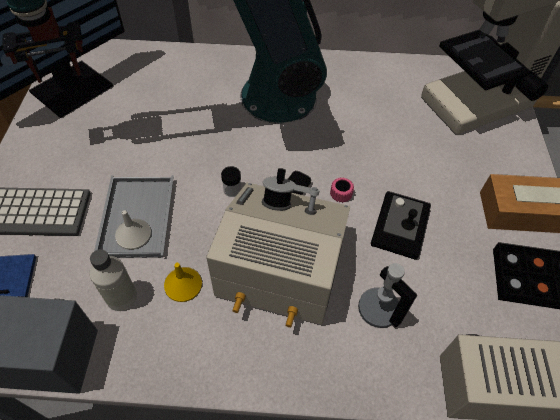

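View pics/side0.png

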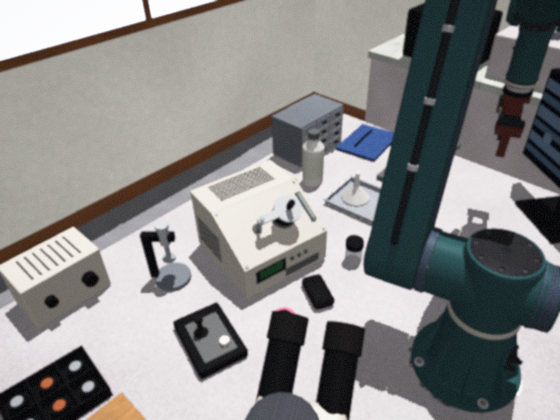

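View pics/wrist0.png

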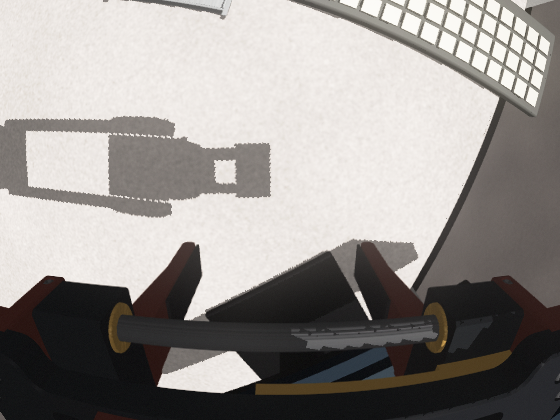

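```bash
cat > h.py <<'E'
from bench import *
import numpy as np, cv2
from scipy.spatial.transform import Rotation as Rn
def cloud(c,name):
    K=c["intrinsics"];h,w=c["range_z"].shape
    v,u=np.mgrid[:h,:w].astype(float)
    x=(u-K[0,2])/K[0,0];y=(v-K[1,2])/K[1,1]
    if name=="wrist":
        r=np.hypot(x,y);s=np.where(r>1e-9,np.tan(np.minimum(r,1.5))/np.maximum(r,1e-9),1);x=x*s;y=y*s
    z=c["range_z"].astype(float)
    P=np.stack([x*z,y*z,z],-1)
    W=(P-c["t"])@c["R"]
    W[z<=0]=np.nan
    return W
def proj(c,X,name):
    p=np.atleast_2d(X)@c["R"].T+c["t"];K=c["intrinsics"]
    x=p[:,0]/p[:,2];y=p[:,1]/p[:,2]
    if name=="wrist":
        r=np.hypot(x,y);a=np.arctan2(r,1);x,y=x*a/r,y*a/r
    return np.stack([x*K[0,0]+K[0,2],y*K[1,1]+K[1,2]],-1)
E
python3 - <<'E'
from h import *
for n in ["scene","side"]:
    c=capture(n); W=cloud(c,n)
    for q in ["filler","cover","cover_knob","cover_pin","cap_center","tray","funnel_center","joystick_center","bottle_center","press_center","canister_center","mouse_center"]:
        for d in silhouettes(n,q)[:2]:
            if d["conf"]<.3: continue
            m=d["region"];P=W[m];P=P[~np.isnan(P[:,0])]
            print(n,q,round(d["conf"],2),np.round(d["xy"]),m.sum(),np.round(np.median(P,0),3),np.round(np.percentile(P,3,0),3),np.round(np.percentile(P,97,0),3))
    np.savez(f"{n}0.npz",W=W,im=c["image"],K=c["intrinsics"],R=c["R"],t=c["t"])
E
```

```text
scene filler 0.66 [279. 186.] 970 [0.523 0.035 0.199] [ 0.482 -0.056  0.142] [0.557 0.11  0.226]
scene cover 0.61 [285. 184.] 641 [0.514 0.037 0.204] [ 0.479 -0.003  0.182] [0.538 0.11  0.228]
scene cover_knob 0.71 [282. 182.] 607 [0.513 0.036 0.205] [ 0.481 -0.003  0.184] [0.537 0.107 0.229]
scene cover_pin 0.67 [284. 185.] 533 [0.515 0.036 0.205] [ 0.488 -0.003  0.188] [0.537 0.11  0.228]
scene cap_center 0.97 [340. 191.] 456 [0.386 0.191 0.035] [0.353 0.165 0.005] [0.403 0.218 0.04 ]
scene cap_center 0.93 [276. 195.] 409 [0.539 0.023 0.186] [ 0.523 -0.004  0.167] [0.551 0.051 0.203]
scene tray 0.92 [137. 208.] 4260 [ 0.472 -0.346  0.004] [ 0.373 -0.424 -0.   ] [ 0.609 -0.261  0.022]
scene tray 0.38 [298. 183.] 282 [0.354 0.076 0.029] [0.313 0.052 0.002] [0.404 0.104 0.037]
scene funnel_center 0.68 [134. 230.] 918 [ 0.558 -0.331  0.027] [ 0.514 -0.375  0.007] [ 0.586 -0.299  0.097]
scene funnel_center 0.58 [183. 280.] 1081 [ 0.686 -0.182  0.024] [ 0.642 -0.226  0.004] [ 0.716 -0.149  0.09 ]
scene joystick_center 0.7 [403. 224.] 2825 [0.49  0.339 0.03 ] [0.394 0.276 0.011] [0.558 0.
[... 1159 characters left out ...]
 [ 0.538 -0.322  0.027] [ 0.506 -0.35   0.007] [ 0.575 -0.295  0.09 ]
side joystick_center 0.79 [210. 338.] 3401 [0.454 0.356 0.03 ] [0.382 0.285 0.011] [0.547 0.413 0.057]
side bottle_center 0.93 [310. 159.] 1047 [ 0.702 -0.305  0.101] [ 0.682 -0.339  0.008] [ 0.736 -0.289  0.191]
side press_center 0.75 [164. 263.] 2020 [0.706 0.287 0.044] [0.66  0.234 0.001] [0.762 0.32  0.19 ]
side canister_center 0.62 [358. 248.] 558 [ 0.378 -0.092  0.053] [ 0.36  -0.171 -0.   ] [ 0.437 -0.078  0.074]
side mouse_center 0.73 [320. 291.] 721 [0.366 0.073 0.028] [0.324 0.035 0.016] [0.416 0.105 0.033]
side mouse_center 0.5 [360. 206.] 1168 [ 0.529 -0.311  0.005] [ 0.445 -0.418 -0.   ] [ 0.613 -0.252  0.023]
```

```bash
python3 - <<'E'
from h import *
for n in ["scene","side"]:
    W=np.load(f"{n}0.npz")["W"].reshape(-1,3)
    P=W[(W[:,2]>.115)&(W[:,2]<.19)&(abs(W[:,0]-.53)<.15)&(W[:,1]>-.13)&(W[:,1]<.22)]
    rng=np.random.default_rng(0);best=None;bc=0
    for _ in range(3000):
        a=P[rng.choice(len(P),3)];nn=np.cross(a[1]-a[0],a[2]-a[0]);l=np.linalg.norm(nn)
        if l<1e-6: continue
        nn/=l; nn*=np.sign(nn[2])
        if abs(nn[2]-.866)>.06: continue
        k=abs((P-a[0])@nn)<.0025
        if k.sum()>bc: bc=k.sum();best=k
    Q=P[best];c=Q.mean(0);nn=np.linalg.svd(Q-c)[2][2];nn*=np.sign(nn[2])
    print(n,bc,len(P),nn,"tilt",np.degrees(np.arccos(nn[2])),"yaw",np.degrees(np.arctan2(-nn[1],-nn[0])),"d",nn@c)
    print(np.percentile(Q,[1,99],axis=0))
    d=(W-c)@nn
    near=(abs(W[:,0]-.51)<.08)&(W[:,1]>-.05)&(W[:,1]<.16)
    D=W[near&(abs(d-.053)<.003)];print("disc",len(D),D.mean(0),D.min(0),D.max(0))
    D=W[near&(d>.068)];print("knob",len(D),D.mean(0),D.min(0),D.max(0))
    D=W[near&(d>.075)];print("knobtop",len(D),D.mean(0),D.min(0),D.max(0), D[:,2].max())
    D=W[near&(d>.057)&(d<.066)&(W[:,1]>.08)];print("pin",len(D),D.mean(0))
    h,_=np.histogram(d[near],bins=np.arange(-.01,.1,.004));print(h)
    # roof
    R=W[(abs(W[:,2]-.195)<.006)&(abs(W[:,0]-.7)<.2)&(W[:,1]>-.15)&(W[:,1]<.25)]
    r=cv2.minAreaRect((R[:,:2]*1000).astype(np.float32));print("roof",len(R),r,np.median(R[:,2]))
E
```

```text
scene 2451 3081 [-0.48800204  0.10292484  0.86675284] tilt 29.91653647470138 yaw -11.909743921764715 d -0.12394220078161357
[[ 0.45608549 -0.07326302  0.11595057]
 [ 0.6169144   0.18661462  0.1892102 ]]
disc 441 [0.51443222 0.04164702 0.20279657] [ 0.47634848 -0.00920158  0.18097267] [0.54316133 0.11476623 0.21867123]
knob 76 [0.49710062 0.03015093 0.22437614] [0.48198033 0.02126344 0.21403285] [0.50752997 0.03912292 0.23329446]
knobtop 54 [0.49531662 0.03048378 0.2269265 ] [0.48198033 0.02126344 0.2175435 ] [0.50368478 0.03912292 0.23329446] 0.23329445500655935
pin 15 [0.51874503 0.10605552 0.2049035 ]
[   0   32 1694  141  113   50   57   52   51   53   51   52   63    9
   48  367   96   21   10   15   11   14   13   22    8    0    0]
roof 7251 ((616.3594360351562, 39.99816131591797), (260.66217041015625, 236.07858276367188), 77.79907989501953) 0.19555879405104673
side 3075 4908 [-0.48524273  0.10204225  0.86840478] tilt 29.726209008140515 yaw -11.875755076690881 d -0.12290270888284287
[[ 0.45783206 -0.07133646  0.11556859]
 [ 0.61873738  0.18928349  0.18940046]]
disc 574 [0.50793097 0.04281807 0.19836831] [ 0.47335229 -0.00963919  0.17784606] [0.53929568 0.11832896 0.21741723]
knob 60 [0.49125021 0.03391049 0.2231659 ] [0.48193835 0.02249693 0.20917947] [0.50133652 0.04104245 0.23311651]
knobtop 51 [0.4904319  0.03336681 0.2249233 ] [0.48193835 0.02249693 0.21397569] [0.50069549 0.04104245 0.23311651] 0.23311650529718625
pin 36 [0.51887617 0.10619898 0.20397003]
[  96  655 1978  533  105   27   14   16   14   12    8    1    0    6
   57  407  226   30    7    6    5    6    8   21   15    1    0]
roof 3078 ((617.3854370117188, 41.13837432861328), (260.3863830566406, 238.24676513671875), 78.51386260986328) 0.1953910038676368
```

```bash
cat >> h.py <<'E'
psi=np.radians(-11.9)
ex=np.array([np.cos(psi)*np.cos(np.pi/6),np.sin(psi)*np.cos(np.pi/6),.5])
ez=np.array([-.5*np.cos(psi),-.5*np.sin(psi),np.cos(np.pi/6)])
ey=np.cross(ez,ex)
F=np.stack([ex,ey,ez],1)
E
python3 - <<'E'
from h import *
from scipy.optimize import least_squares
for n in ["scene","side"]:
    W=np.load(f"{n}0.npz")["W"].reshape(-1,3)
    # provisional origin: guess
    W=W[(abs(W[:,0]-.54)<.15)&(W[:,1]>-.15)&(W[:,1]<.25)&(W[:,2]>.08)]
    d=W@ez; d0=np.median(d[(abs(d+.1234)<.004)])
    L=W@F; L[:,2]-=d0
    # panel edges in y
    k=(abs(L[:,2])<.003);print(n,"d0",d0,"panel x",np.percentile(L[k,0],[.5,99.5]),"y",np.percentile(L[k,1],[.5,99.5]))
    z=(W@[0,0,1]); 
    # x where plane height .1525: 
    # point p= x ex + d0 ez + y ey ; ey z=0 
    x0=(.1525-d0*ez[2])/ex[2]; print("x0",x0,"ey",ey)
    pin=L[(L[:,2]>.057)&(L[:,2]<.063)&(W[:,1]>.085)];print("pin",len(pin),pin.mean(0),pin.min(0),pin.max(0))
    kt=L[(L[:,2]>.0835)&(L[:,2]<.089)];print("kt",len(kt),kt.mean(0),kt.min(0),kt.max(0))
    D=L[(abs(L[:,2]-.053)<.0022)]
    im=np.zeros((300,300,3),np.uint8)
    a=np.round((D[:,:2]-[x0,pin[:,1].mean()])*1000).astype(int)
    for p in a:
        r,cc=150-p[0],200-p[1]   # up = +x, left=+y ... 
        if 0<=r<300 and 0<=cc<300: im[int(r),int(cc)]=255
    cv2.imwrite(f"pics/disc_{n}.png",cv2.resize(im,None,fx=2,fy=2,interpolation=0))
E
```

```text
scene d0 -0.1247742329872313 panel x [0.43820009 0.61530585] y [0.03734904 0.29477829]
x0 0.5211153110093212 ey [0.20620419 0.97850899 0.        ]
pin 15 [0.52310417 0.21074367 0.05936208] [0.51712891 0.20501457 0.05715676] [0.52883225 0.21664126 0.06108223]
kt 24 [0.52558611 0.13129008 0.08563784] [0.51480874 0.12432134 0.08395941] [0.53515924 0.13952435 0.08711353]
side d0 -0.12499913044215047 panel x [0.43645373 0.6138358 ] y [0.03840265 0.29683857]
x0 0.5215048448277342 ey [0.20620419 0.97850899 0.        ]
pin 31 [0.52197475 0.21264761 0.05899949] [0.51087619 0.19827001 0.05711521] [0.53144187 0.22320574 0.06221122]
kt 27 [0.52196202 0.1332802  0.08591094] [0.51413388 0.12356524 0.08366331] [0.53121641 0.14114722 0.0888076 ]
```

```bash
cat >> h.py <<'E'
O=.522*ex+.1316*ey-.1249*ez
def fil(p): return O+F@np.asarray(p,float)
def q_fil(a):  # tool x at angle a (rad, ccw seen from outside) in the panel plane, tool z into the panel
    x=np.cos(a)*ex+np.sin(a)*ey; z=-ez
    return Rn.from_matrix(np.stack([x,np.cross(z,x),z],1)).as_quat()
def q_down(a):
    x=np.array([np.cos(a),np.sin(a),0]); z=np.array([0,0,-1.])
    return Rn.from_matrix(np.stack([x,np.cross(z,x),z],1)).as_quat()
E
python3 - <<'E'
from h import *
print(O,current_clock())
for a in range(-180,180,30):
    a_=np.radians(a)
    for p in ([0,0,57],[80,80,57],[0,0,13],[0,0,160]):
        s=inverse_kinematics(fil(np.array(p)/1000),q_fil(a_))
        print(a,p,None if s is None else np.round(s,2))
W=np.load("scene0.npz")["W"].reshape(-1,3)
k=(W[:,0]>.3)&(W[:,0]<.65)&(W[:,1]>-.45)&(W[:,1]<-.23)&(W[:,2]>.014)&(W[:,2]<.024)
T=W[k]; 
import cv2
r=cv2.minAreaRect((T[:,:2]*1000).astype(np.float32));print(len(T),r,np.round(cv2.boxPoints(r)))
E
```

```text
[0.53059428 0.02267658 0.15283343] 1.45
-180 [0, 0, 57] [-0.    0.05  2.15 -0.24  0.44 -2.75]
-180 [80, 80, 57] [ 0.15  0.14  1.91 -0.31  0.62 -2.57]
-180 [0, 0, 13] [-0.02  0.15  2.16 -0.3   0.33 -2.69]
-180 [0, 0, 160] [ 0.04 -0.17  2.07 -0.18  0.74 -2.8 ]
-150 [0, 0, 57] None
-150 [80, 80, 57] None
-150 [0, 0, 13] None
-150 [0, 0, 160] [ 0.04 -0.17  2.07 -0.18  0.74  2.96]
-120 [0, 0, 57] [-0.    0.05  2.15 -0.24  0.44  2.49]
-120 [80, 80, 57] [ 0.15  0.14  1.91 -0.31  0.62  2.67]
-120 [0, 0, 13] [-0.02  0.15  2.16 -0.3   0.33  2.55]
-120 [0, 0, 160] [ 0.04 -0.17  2.07 -0.18  0.74  2.44]
-90 [0, 0, 57] [-0.    0.05  2.15 -0.24  0.44  1.97]
-90 [80, 80, 57] [ 0.15  0.14  1.91 -0.31  0.62  2.14]
-90 [0, 0, 13] [-0.02  0.15  2.16 -0.3   0.33  2.02]
-90 [0, 0, 160] [ 0.04 -0.17  2.07 -0.18  0.74  1.92]
-60 [0, 0, 57] [-0.    0.05  2.15 -0.24  0.44  1.44]
-60 [80, 80, 57] [ 0.15  0.14  1.91 -0.31  0.62  1.62]
-60 [0, 0, 13] [-0.02  0.15  2.16 -0.3   0.33  1.5 ]
-60 [0, 0, 160] [ 0.04 -0.17  2.07 -0.18  0.74  1.39]
-30 [0, 0, 57] [-0.    0.05  2.15 -0.24  0.44  0.92]
-30 [80, 80, 57] [ 
[... 881 characters left out ...]
[0, 0, 13] [-0.02  0.15  2.16 -0.3   0.33 -1.12]
90 [0, 0, 160] [ 0.04 -0.17  2.07 -0.18  0.74 -1.22]
120 [0, 0, 57] [-0.    0.05  2.15 -0.24  0.44 -1.7 ]
120 [80, 80, 57] [ 0.15  0.14  1.91 -0.31  0.62 -1.52]
120 [0, 0, 13] [-0.02  0.15  2.16 -0.3   0.33 -1.64]
120 [0, 0, 160] [ 0.04 -0.17  2.07 -0.18  0.74 -1.75]
150 [0, 0, 57] [-0.    0.05  2.15 -0.24  0.44 -2.22]
150 [80, 80, 57] [ 0.15  0.14  1.91 -0.31  0.62 -2.05]
150 [0, 0, 13] [-0.02  0.15  2.16 -0.3   0.33 -2.17]
150 [0, 0, 160] [ 0.04 -0.17  2.07 -0.18  0.74 -2.27]
1008 ((489.6706237792969, -342.2021179199219), (250.58682250976562, 171.68511962890625), 4.238370895385742) [[ 358. -266.]
 [ 371. -437.]
 [ 621. -419.]
 [ 608. -247.]]
```

```bash
python3 - <<'E'
from h import *
move_ptp(fil([0.001,0,.13]),q_fil(0)); 
move_gripper(.05)
c=capture("wrist");cv2.imwrite("pics/w1.png",c["image"]);c2=capture("scene");cv2.imwrite("pics/s1.png",c2["image"])
print(current_clock(),current_position(),fil([.001,0,.13]),current_finger_gap(),current_joint_pos())
print(proj(c,[fil([0,0,.086]),fil([0,.08,.06])],"wrist"))
E
```

```text
4.6 [0.46784443 0.03594246 0.26592558] [0.46783861 0.03590128 0.26591673] 0.049769827710664793 [ 0.02246875 -0.1125465   2.09851259 -0.18898731  0.6521319   0.35105744]
[[275.20110625 233.15473389]
 [275.16102007 113.03972686]]
```

View pics/w1.png

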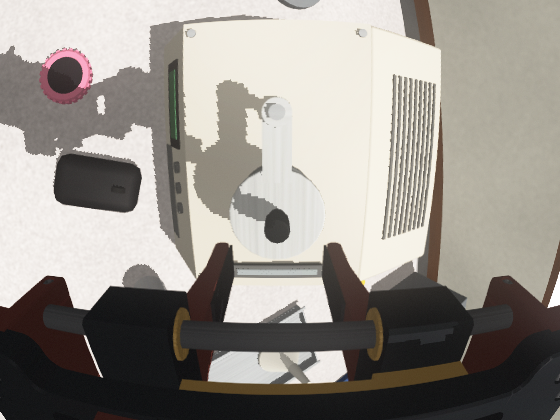

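View pics/s1.png

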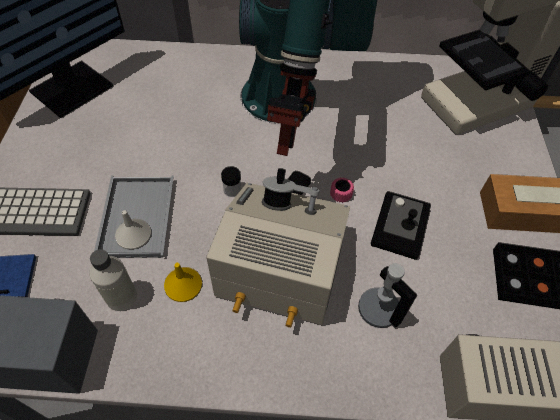

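```bash
python3 - <<'E'
from h import *
r=servo_line(fil([0.001,0,.057]),rate=.1,contact_N=8)
print("contact",r,current_force())
print(move_gripper(0.0),current_finger_gap(),current_force(),current_clock())
print((np.array(current_position())-O)@F)
c=capture("wrist");cv2.imwrite("pics/w2.png",c["image"])
E
```

```text
contact False [ 0.36794108 -0.55019709  1.56447444]
False 0.01777474733179536 [-3.83433999  0.85790354  2.92851256] 6.0917
[ 9.89292108e-04 -5.82765757e-06  5.71768491e-02]
```

View pics/w2.png

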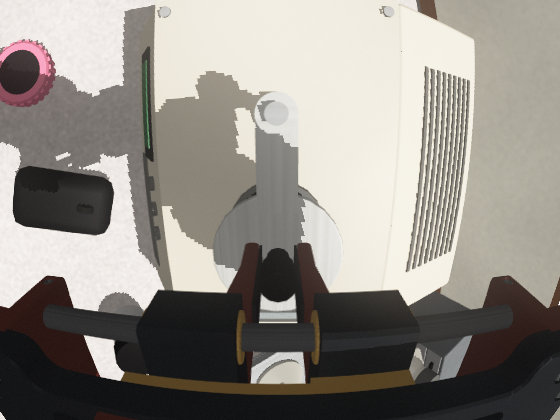

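The knob (around 278,275) is held between the fingers with a 17.8 mm gap, which matches its diameter. Next I swing it.

```bash
python3 - <<'E'
from h import *
for t in np.radians(np.arange(13,93,13.0)):
    servo_line(fil([.08*np.sin(t),.08-.08*np.cos(t),.057]),q_fil(t),rate=.06)
    print(round(np.degrees(t)),np.round(current_force(),1),round(current_finger_gap(),4))
print(current_clock())
c=capture("wrist");cv2.imwrite("pics/w3.png",c["image"])
E
```

```text
13 [-2.2 -0.7  5.3] 0.0175
26 [-0.3  0.3  5.1] 0.0175
39 [-0.5  0.1  4.2] 0.0174
52 [-0.3  0.3  5. ] 0.0171
65 [-1.1  1.6  5.8] 0.0174
78 [-1.6  1.4  5.1] 0.0171
91 [-1.6  1.8  4.7] 0.0176
9.275
```

View pics/w3.png

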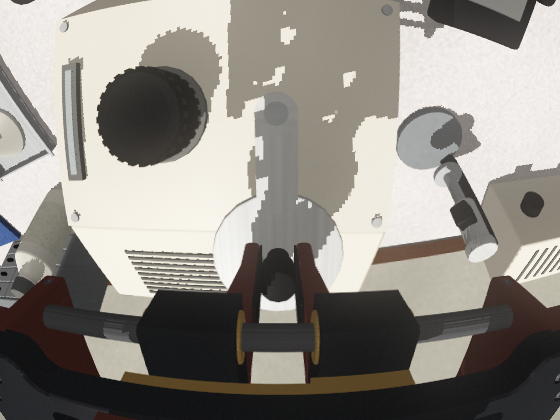

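```bash
python3 - <<'E'
from h import *
t=np.radians(91)
move_gripper(.04)
servo_line(fil([.08*np.sin(t),.08-.08*np.cos(t),.125]),rate=.15)
a=np.radians(-118)
move_ptp(fil([0,0,.105]),q_fil(a)); move_gripper(.088)
c=capture("wrist");cv2.imwrite("pics/w4.png",c["image"]);W=cloud(c,"wrist").reshape(-1,3)
print(current_clock(),current_joint_pos(),current_finger_gap())
L=(W-O)@F
k=(abs(L[:,2]-.042)<.004)&(np.hypot(L[:,0],L[:,1])<.045)
P=L[k];print(len(P),P.mean(0),P.min(0),P.max(0))
cc=cv2.minEnclosingCircle((P[:,:2]*1000).astype(np.float32));print(cc)
k=abs(L[:,2]-.053)<.003;k&=(np.hypot(L[:,0]-.08,L[:,1]-.08)<.05);print("disc",L[k].mean(0) if k.any() else None)
c=capture("scene");cv2.imwrite("pics/s4.png",c["image"]);W=cloud(c,"scene").reshape(-1,3);L=(W-O)@F
k=(abs(L[:,2]-.042)<.003)&(np.hypot(L[:,0],L[:,1])<.045)
P=L[k];print(len(P), cv2.minEnclosingCircle((P[:,:2]*1000).astype(np.float32)) if len(P) else 0, P.mean(0) if len(P) else 0)
for n in ["side"]:
  c=capture(n);cv2.imwrite("pics/d4.png",c["image"]);W=cloud(c,n).reshape(-1,3);L=(W-O)@F
  k=(abs(L[:,2]-.042)<.003)&(np.hypot(L[:,0],L[:,1])<.045)
  P=L[k];print(len(P), cv2.minEnclosingCircle((P[:,:2]*1000).astype(np.float32)) if len(P) else 0, P.mean(0) if len(P) else 0)
E
```

```text
14.3083 [ 0.01337064 -0.06013081  2.11916121 -0.20176431  0.57892033  2.42131238] 0.08767358989274382
4548 [0.00259913 0.00019941 0.04173822] [-0.02934854 -0.02895989  0.0380057 ] [0.03111568 0.0311809  0.04477364]
((0.9999908208847046, 1.2562077045440674), 30.471155166625977)
disc [0.07755817 0.07787198 0.05294612]
217 ((4.167329788208008, 1.0252127647399902), 29.81969451904297) [0.00537538 0.0009314  0.04188053]
303 ((0.24174270033836365, 2.814229965209961), 29.985286712646484) [2.17747682e-05 2.53257772e-03 4.17682093e-02]
```

View pics/w4.png

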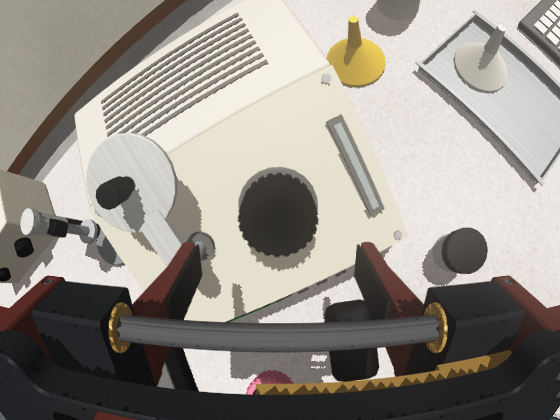

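View pics/s4.png

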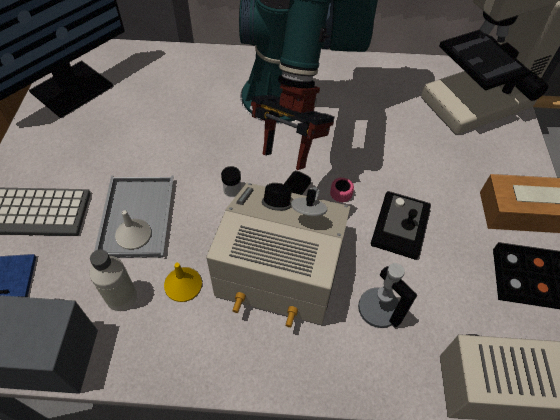

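```bash
python3 - <<'E'
from h import *
f0=np.array(current_force())
r=servo_line(fil([.001,.0012,.013]),rate=.08,contact_N=8)
print("contact",r,current_force()-f0)
move_gripper(0.0);print(current_finger_gap(),current_force()-f0,current_torque(),current_clock())
print((np.array(current_position())-O)@F)
c=capture("wrist");cv2.imwrite("pics/w5.png",c["image"])
E
```

```text
contact False [ 0.2955143   0.35086446 -0.23109209]
0.059935614652242425 [-2.43606603 -1.05726466  4.45112488] [-0.21403964  0.3263492  -0.18257906] 16.2583
[0.00077242 0.00101796 0.01315064]
```

View pics/w5.png

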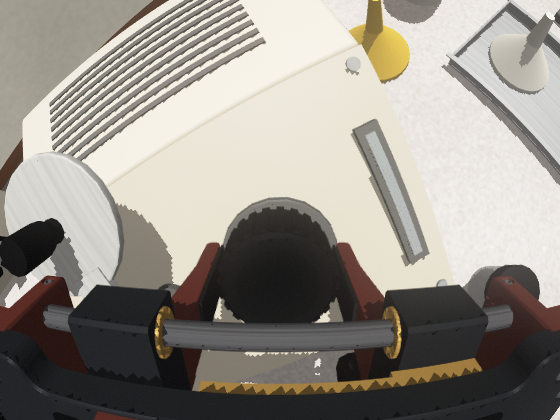

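```bash
python3 - <<'E'
from h import *
a0=-118
for da in [20,50,85,120,155,190,225,245]:
    servo_line(fil([.001,.0012,.013+.024*da/360]),q_fil(np.radians(a0+da)),rate=.0025)
    print(da,np.round(current_force(),1),np.round(current_torque(),2),round(current_finger_gap(),4),current_clock())
c=capture("wrist");cv2.imwrite("pics/w6.png",c["image"])
E
```

```text
20 [-0.4 -1.2 -0. ] [-0.05  0.31 -0.05] 0.0603 16.9
50 [-0.7  0.8 -0.9] [ 0.12  0.33 -0.02] 0.0599 17.7167
85 [-1.5 -0.7 -1.3] [-0.09  0.5  -0.07] 0.06 18.6417
120 [-1.1 -0.3 -0.9] [-0.17  0.31 -0.12] 0.0602 19.5667
155 [ 0.1  0.6 -1. ] [0.14 0.3  0.07] 0.0599 20.4917
190 [-1.8 -0.5 -2. ] [-0.02  0.44 -0.12] 0.0597 21.4167
225 [-2.1 -2.2 -1. ] [-0.2   0.61 -0.24] 0.0599 22.3417
245 [-0.7 -2.7 -0.6] [-0.29  0.37 -0.3 ] 0.06 22.9333
```

View pics/w6.png

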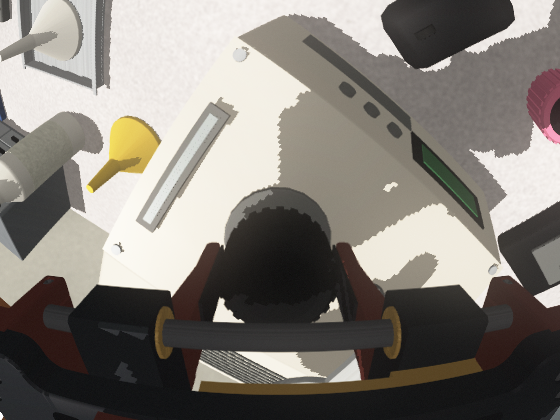

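```bash
python3 - <<'E'
from h import *
r=servo_line(fil([.001,.0012,.013+.024*245/360+.012]),rate=.03,contact_N=12)
print(r,current_force(),current_finger_gap())
if not r:
    r=servo_line(fil([.001,.0012,.15]),rate=.12,contact_N=15)
    print(r,current_force(),current_finger_gap())
print(current_joint_pos(),current_clock())
for a in (80,-100): print(inverse_kinematics([.43,-.35,.2],q_down(np.radians(a))))
c=capture("wrist");cv2.imwrite("pics/w7.png",c["image"])
c=capture("scene");cv2.imwrite("pics/s7.png",c["image"])
E
```

```text
False [ 0.21958201  0.82118613 -0.70567607] 0.059847689797099486
False [-0.37379772  0.92489644 -0.41054146] 0.059850417820385096
[ 0.03485106 -0.15116468  2.08145244 -0.18530339  0.70992553 -1.86419662] 24.5917
[-8.07783826e-01  3.15850189e-01  1.63771644e+00 -4.44089210e-16
  1.18802602e+00 -2.20404723e+00]
[-8.07783826e-01  3.15850189e-01  1.63771644e+00 -4.44089210e-16
  1.18802602e+00  9.37545426e-01]
```

View pics/w7.png

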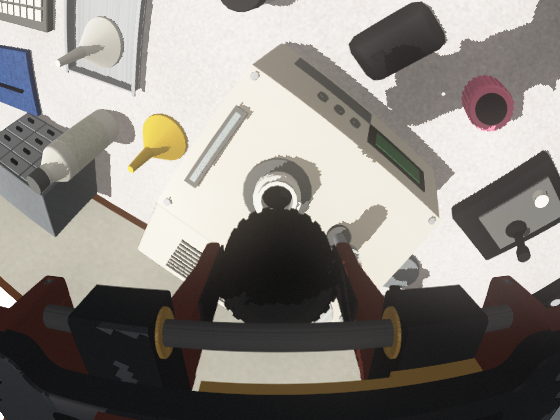

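View pics/s7.png

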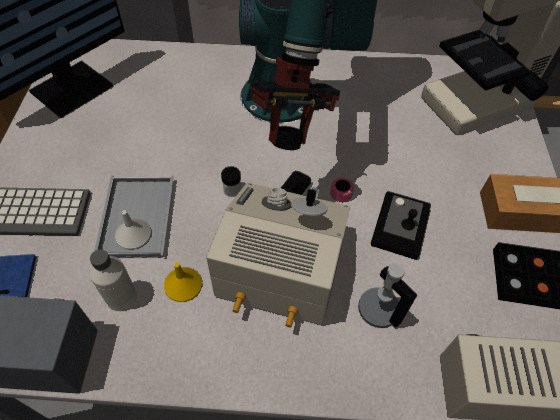

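```bash
python3 - <<'E'
from h import *
p=[.4319,-.3466,.20]
move_ptp(p,q_down(np.radians(94.3)))
print(current_clock(),current_finger_gap(),current_joint_pos())
c=capture("wrist");cv2.imwrite("pics/w8.png",c["image"]);W=cloud(c,"wrist").reshape(-1,3)
for n in("wrist","scene","side"):
    if n!="wrist": c=capture(n);W=cloud(c,n).reshape(-1,3);cv2.imwrite(f"pics/{n}8.png",c["image"])
    k=(W[:,0]>.34)&(W[:,0]<.64)&(W[:,1]>-.45)&(W[:,1]<-.23)
    T=W[k];u=(T[:,2]>.016)&(T[:,2]<.023)
    r=cv2.minAreaRect((T[u,:2]*1000).astype(np.float32));print(n,u.sum(),r)
    f=(T[:,2]>.085)&(T[:,2]<.104)&(T[:,0]>.5);print("spout",f.sum(),T[f].mean(0) if f.any() else 0)
    f=(abs(T[:,2])<.01)&(abs(T[:,0]-.43)<.05)&(abs(T[:,1]+.346)<.05);print("floor",np.median(T[f,2]))
E
```

```text
26.1667 0.059783299013277946 [-7.99564552e-01  3.14157430e-01  1.64007070e+00  4.00330796e-04
  1.18744555e+00 -2.44649989e+00]
wrist 2537 ((491.89788818359375, -340.2395935058594), (249.4463653564453, 170.79229736328125), 4.686839580535889)
spout 0 0
floor 0.003592714112961477
scene 806 ((491.521728515625, -342.0480041503906), (251.66934204101562, 171.2363739013672), 4.375800609588623)
spout 41 [ 0.54877617 -0.33707782  0.09526865]
floor 0.003641141031220257
side 232 ((538.10302734375, -337.8873596191406), (152.2193603515625, 174.9865264892578), 4.558078289031982)
spout 25 [ 0.54396238 -0.33341139  0.0952859 ]
floor nan
  return _methods._mean(a, axis=axis, dtype=dtype,
  ret = ret.dtype.type(ret / rcount)
```

View pics/w8.png

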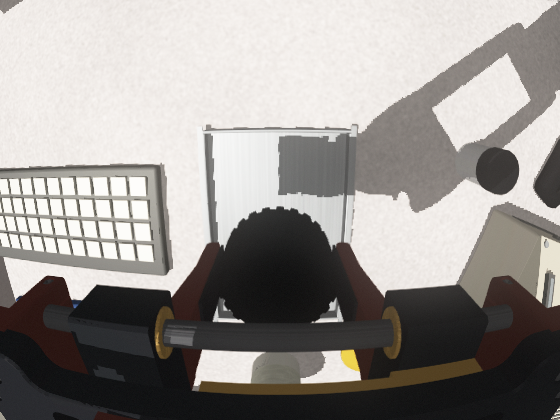

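View pics/scene8.png

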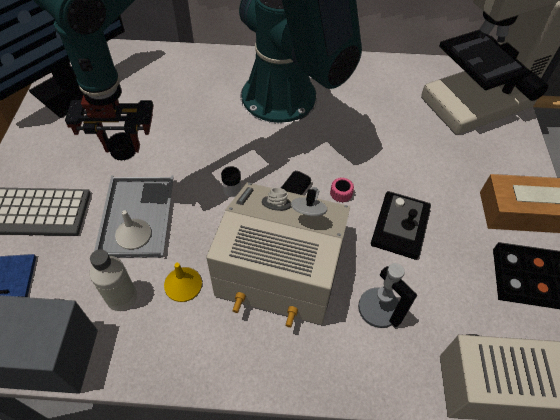

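```bash
python3 - <<'E'
from h import *
q=q_down(np.radians(94.4))
servo_line([.433,-.346,.022],q,rate=.12)
f0=np.array(current_force())
r=servo_line([.433,-.346,.006],q,rate=.01,contact_N=4)
print(r,current_position(),np.array(current_force())-f0,current_torque(),current_finger_gap(),current_clock())
c=capture("wrist");cv2.imwrite("pics/w9.png",c["image"])
c=capture("scene");cv2.imwrite("pics/s9.png",c["image"][100:300,50:330].repeat(2,0).repeat(2,1))
E
```

```text
True [ 0.4329441  -0.34595858  0.01067688] [-0.75950068  0.73615756  5.92466499] [ 0.19979251 -0.09695729  0.02122179] 0.05960176799886539 29.025
```

View pics/s9.png

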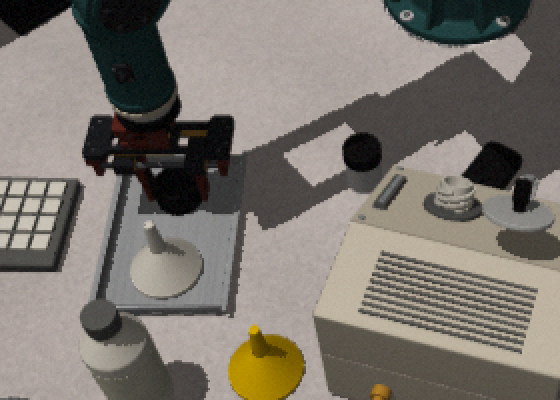

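View pics/w9.png

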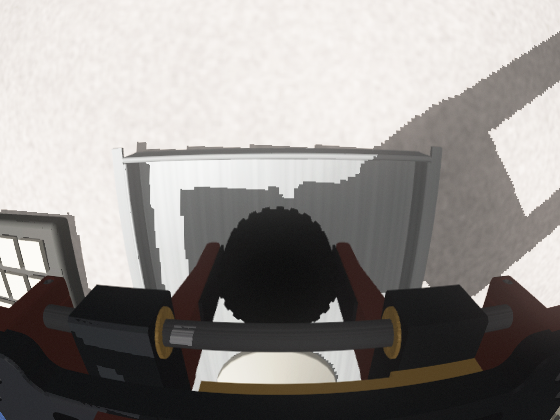

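```bash
python3 - <<'E'
from h import *
move_gripper(.08)
print(current_finger_gap(),current_force())
servo_line([.433,-.346,.06],rate=.05)
servo_line([.433,-.346,.25],rate=.2)
c=capture("wrist");cv2.imwrite("pics/w10.png",c["image"])
goto_joints([-1.317,.2,1.51,0,1.43,-2.4])
sleep(.3)
c=capture("scene");cv2.imwrite("pics/s10.png",c["image"]);W=cloud(c,"scene").reshape(-1,3)
k=(np.hypot(W[:,0]-.433,W[:,1]+.346)<.045)&(W[:,2]>.03);T=W[k];t=T[T[:,2]>.035]
print("cap top",len(t),t.mean(0),t[:,2].min(),t[:,2].max(),cv2.minEnclosingCircle((t[:,:2]*1000).astype(np.float32)))
A=np.c_[t[:,:2]-t[:,:2].mean(0),np.ones(len(t))];print("tilt",np.linalg.lstsq(A,t[:,2],rcond=None)[0])
L=(W-O)@F;k=(L[:,2]>.08)&(L[:,2]<.09)&(np.hypot(L[:,0]-.08,L[:,1]-.08)<.03);print("knob",L[k].mean(0))
for q in ["funnel_center","joystick_center","bottle_center","press_center","canister_center","mouse_center","cap_center"]:
    for d in silhouettes("scene",q)[:2]:
        print(q,round(d["conf"],2),np.round(np.nanmedian(W.reshape(420,560,3)[d["region"]],0),3))
c=capture("side");cv2.imwrite("pics/d10.png",c["image"])
print(current_clock(),current_force())
E
```

```text
0.07977583735528036 [-0.35622161 -0.6612045  -0.29872412]
cap top 315 [ 0.43537222 -0.34491429  0.03961909] 0.035010006248396994 0.04556455995854802 ((433.0673828125, -344.66180419921875), 31.264474868774414)
tilt [-0.0060491   0.00322556  0.03961909]
knob [0.08389585 0.0817331  0.08454991]
funnel_center 0.96 [ 0.559 -0.33   0.027]
funnel_center 0.9 [ 0.686 -0.183  0.025]
joystick_center 0.66 [0.49  0.339 0.03 ]
bottle_center 0.76 [ 0.734 -0.314  0.125]
press_center 0.96 [0.715 0.276 0.067]
canister_center 0.68 [ 0.398 -0.102  0.066]
mouse_center 0.91 [0.368 0.071 0.03 ]
cap_center 0.9 [ 0.444 -0.341  0.038]
cap_center 0.89 [0.386 0.19  0.035]
33.8 [0.04294837 0.40458724 0.63013562]
```

View pics/s10.png

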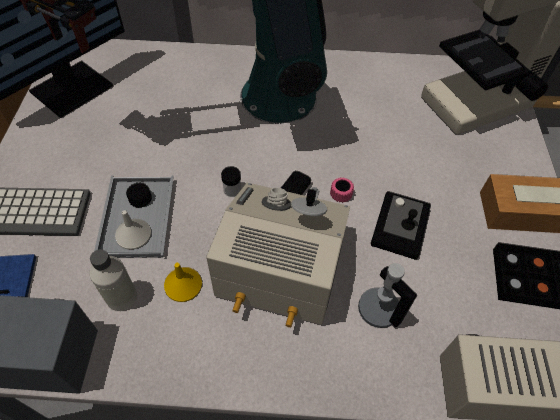

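View pics/w10.png

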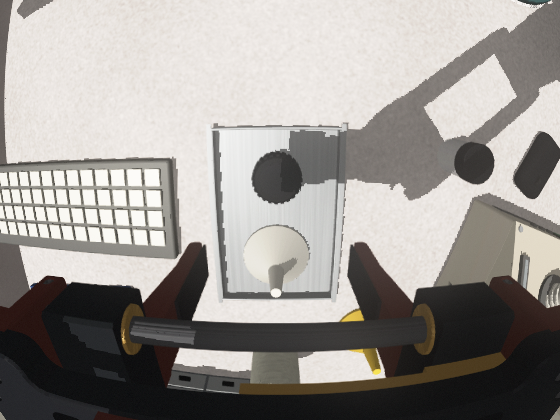

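```bash
python3 - <<'E'
from bench import *
close_job()
E
```

```text
the job is handed in; nothing more can be done
```

The job is done and handed in at about 34 s on the robot's clock, against the 70 s limit.

- **Cover:** I gripped its knob and swung it about 91°. The last picture shows it still aside, with the knob about 84 mm up the slope and 82 mm across from the filler.
- **Cap:** I unscrewed it 245° while following the thread, then lifted it off along the neck; the force on the tool stayed below about 4 N.
- **Placing:** I lowered the cap upright onto the free part of the tray floor until I felt contact, then released it and moved the arm clear. Contact came within 1 mm of the expected height. The last picture shows it flat (tilt under 0.5°) at about (0.433, −0.345), with its top at z ≈ 0.040 m.
- **Everything else:** The funnel, yellow funnel, pink look-alike, joystick, bottle, press and canister read within 2 mm of their starting positions. The mouse's scene reading shifted by about 14 mm because it was partly hidden at the start. Its final reading matches the earlier side-camera view to about 2 mm.

No check failed.

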